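# Scoop bearing balls into the nested pot

### The job

First stand the steel pot upright inside the shallow steel dish. Then, with the scoop, carry bearing balls from the blue bin to the pot until at least five of the seven are in it, leaving none on the bench or in the scoop and never touching the balls with the gripper. Finally lay the scoop flat on the bench, and leave the bottle, tape measure, clear bar and wrench where they are.

Things in the scene. Friction and masses are not known exactly. Their poses are not given: they have to be found in the camera images.
- bin: fixed blue plastic trough-shaped parts bin, 258 long (x) x 104 wide (y) x 40 mm high; origin centre of its underside. Side walls inside slope outward at 45 degrees to the rim; the +x end wall leans outward 20 degrees from vertical, the -x end wall 40 degrees
- bin_floor (a point): centre of the bin's flat inner floor, 12 mm above the bench, which runs x -100 to +100 and y -18 to +18 mm in the bin's axes. The balls start at x -5 to +90 mm; the -x part is free for the scoop to enter
- scoop: loose hand scoop, about 0.2 kg, aluminium pan and black straight handle; origin under the rear end of the pan on its centre line, x towards the open front, z up. It lies flat on its pan by itself. The pan is a trough whose outside follows the bin's inside with 2 to 3 mm to spare at either side
- scoop_grip (a point): middle of the scoop's handle, at x -45, z 73 mm of the scoop. The handle is a straight bar along the scoop's x (x -115 to -5), 20 wide (y) x 22 mm high (z 62 to 84), to be gripped from above across y
- scoop_lip (a point): centre of the front edge of the pan, underside, at x 75, z 0 mm of the scoop
- scoop_pan (a point): inside the pan, at x 37, z 12 mm of the scoop. Pan 75 long (x 0 to 75), flat floor 30 wide and 1.4 mm thick, sides flaring at 45 degrees then upright, 58 wide and 28 mm high overall (the upright parts stop 17 mm behind the lip), a wall at the rear
- pot: loose straight round steel pot, outer diameter 62, height 60, wall 2, bottom 3 mm thick, 0.22 kg; origin centre of its underside
- pot_in (a point): inside the pot on its axis, 25 mm above its underside
- dish: loose shallow round steel dish, outer diameter 100 at the foot and 116 at the rim, height 22, wall 2.5, bottom 4 mm thick (flat inside to about 47 mm from the centre), 0.45 kg; origin centre of its underside
- bottle: bystander: closed white bottle with a black cap, diameter 48, height 150 mm; origin centre of its underside
- tape: bystander: black tape measure, 62 x 42 x 58 mm high; origin centre of its underside
- bar: bystander: clear plastic bar lying, 130 (x) x 40 (y) x 24 mm high; origin centre of its underside
- wrench: bystander: steel wrench lying flat, 170 mm long along its x
- ball0_center (a point): centre of a steel bearing ball, diameter 18 mm, 24 g, in the bin (the seven are alike)
- ball1_center (a point): centre of a steel bearing ball, diameter 18 mm, 24 g, in the bin (the seven are alike)
- ball2_center (a point): centre of a steel bearing ball, diameter 18 mm, 24 g, in the bin (the seven are alike)
- ball3_center (a point): centre of a steel bearing ball, diameter 18 mm, 24 g, in the bin (the seven are alike)
- ball4_center (a point): centre of a steel bearing ball, diameter 18 mm, 24 g, in the bin (the seven are alike)
- ball5_center (a point): centre of a steel bearing ball, diameter 18 mm, 24 g, in the bin (the seven are alike)
- ball6_center (a point): centre of a steel bearing ball, diameter 18 mm, 24 g, in the bin (the seven are alike)

How it is judged:
By the outcome, as a careful person would: the job done as asked, in the order asked, and still so for the second after the job is handed in, with the robot touching nothing.
It also fails if it takes over 70 s, if anything falls off the work surface, if the arm or the gripper's body presses on something with over 40 N, if the wrist force passes 120 N, or if a joint passes its speed limit or range.

### The arm

A 6-joint arm with a two-finger parallel gripper is mounted at the origin on the work surface. World frame = base frame: x ahead of the robot, y to its left, z up, the work surface at z = 0. Lengths are in mm, angles in degrees, forces in N, time in s.
With the tool pointing down it reaches from about 300 to 850 mm from the base axis. Payload 4.2 kg.
Tool frame: the origin (TCP) lies midway between the tips of the shut fingers; the grasp point (between the pads) lies 19 mm behind it; z points along the fingers, y is the line along which they close (so a half turn about z gives the same grasp; the last joint's range is limited). The gripper opens to 91 mm and grips with 3 to 60 N. Pads are 32 mm wide; open, the fingers measure 118 mm over their backs; the gripper's body (76 mm by 178 mm) begins 60 mm behind the grasp point.
Start: joints at [-74.714, 18.312, 89.639, -0, 72.044, -1.146], TCP at [162.661, -551.529, 213.976] pointing down, gripper open.
Joint ranges: [-177.97, 177.97], [-48.28, 115.42], [12.27, 149.76], [-77.06, 257.06], [2.81, 150.46], [-146.56, 146.56]. Speed limits (degrees/s): [147.25, 147.25, 180, 180, 180, 180].

### API

Orientations are given as [roll, pitch, yaw] about the fixed x, y, z axes, in that order (R = Rz(yaw) Ry(pitch) Rx(roll)).
In Python, from workcell import env, optics, job gives the robot as it stands (env), with the cameras (optics) and the job (job).
- The arm moves only by the shell command python3 drive.py 'ROWS' [OPENING] [FORCE]. ROWS is rows parted by semicolons, their numbers by spaces, 1 to 8 of them, each of 6 numbers: dx, dy, dz in mm, then a rotation vector rx, ry, rz in degrees; each row shifts and turns the commanded pose from where the row before left it, along the tool's axes as they then stand; what a row does not reach is not made up. A row lasts 1/10 s, in which the tool goes at most 50 mm and 8.59 degrees, less where a joint would pass 70% of its speed; a pose out of reach is approached as far as the arm can. OPENING is the finger opening in mm, set as the command begins (- or left out keeps the last). The fingers move at their own pace and stop on an object; FORCE is the grip in N (left out, the last holds). Time passes only in rows, so rows that do not move let the fingers close. It prints the time, the measured TCP pose, the force, the opening and the grip force at its end.
- env.state(): the state, without advancing time (a new reading comes with each control period).
- optics.grab_frame(name): name is "scene" or "top"; returns the picture (384x512x3 uint8, blue, green, red); there is no depth.
- optics.camera_model(name): a dict with "fx", "fy", "cx", "cy" (pixels), "D" ([k1, k2, p1, p2, k3] as OpenCV has them; the pictures are not rectified), "T" (4x4, takes a point from camera to world coordinates). Camera axes: x right, y up, looking along -z (the intrinsics and any distortion apply to the point x, -y, -z); pixel columns grow to the right and rows downward; lengths in mm; the calibration is good to about 2 mm. A picture is of the moment at which its call begins. camera_model takes no time and is no camera call.
- job.job_done(): hands the job in; it is judged then, once.
The state is a dict: "time_s": time; "qpos": joint angles; "qvel": joint speeds; "effort": joint torques, N m; "ee_pos": TCP position; "ee_rot": TCP orientation; "force": force on the tool from outside, world axes, zero at the start; "torque": the same for the moment, N m; "gripper_width": finger opening in mm; "gripper_force": force on a finger pad.
Only numpy, scipy, OpenCV 4.12 (cv2) and the standard library are available. Lean on these libraries where they do the work, as an engineer would, in place of code of your own. Each camera call takes 0.05 s, during which the arm holds its last target. There are 200 camera calls.

## Working session

There is one attempt and no reset: what is moved stays moved. The work goes in short steps, Python scripts to look and compute and a shell command to move; the robot and the scene stay as the last step left them, time stands still between calls to the robot, and variables do not carry over. Pictures are saved under pics/ and viewed, at most 10 in all, crops included, and the job is handed in when it is done.

```bash
ls; mkdir -p pics
python3 - <<'E'
from workcell import env, optics, job
import cv2,numpy as np
for n in("scene","top"):
    im=optics.grab_frame(n);cv2.imwrite(f"pics/{n}0.png",im)
    m=optics.camera_model(n);print(n,m["fx"],m["fy"],m["cx"],m["cy"],m["D"]);print(np.round(m["T"],3))
a=cv2.imread("pics/scene0.png");b=cv2.imread("pics/top0.png")
E
```

```text
drive.py
pics
workcell.py
scene 385.50322900386783 385.50322900386783 254.36692468845803 191.48391855167037 [-0.08203455  0.          0.          0.          0.        ]
[[ 5.000000e-02 -8.560000e-01  5.140000e-01  1.107606e+03]
 [ 9.990000e-01  4.800000e-02 -1.700000e-02 -1.954700e+01]
 [-1.000000e-02  5.140000e-01  8.580000e-01  9.291410e+02]
 [ 0.000000e+00  0.000000e+00  0.000000e+00  1.000000e+00]]
top 423.76705396557816 423.76705396557816 259.02318872566093 195.57694598322198 [-0.05295517  0.          0.          0.          0.        ]
[[-1.400000e-02  9.890000e-01 -1.440000e-01  3.648990e+02]
 [-1.000000e+00 -1.300000e-02  7.000000e-03 -1.166000e+00]
 [ 5.000000e-03  1.440000e-01  9.900000e-01  1.510328e+03]
 [ 0.000000e+00  0.000000e+00  0.000000e+00  1.000000e+00]]
```

View pics/scene0.png

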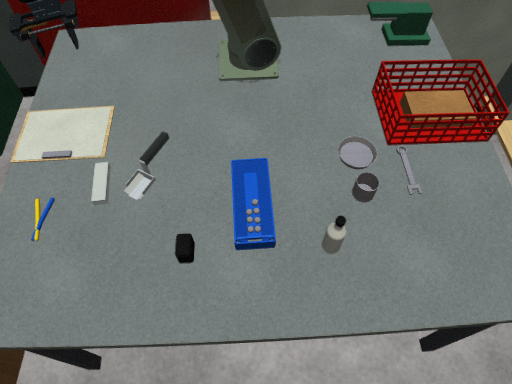

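View pics/top0.png

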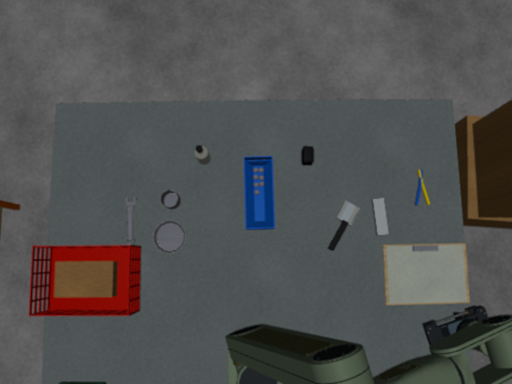

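The two overviews show the scoop (scene ~145,170; top ~343,225), bin (scene 253,203; top 259,193), dish (scene 357,153; top 170,237), and pot (scene 366,187; top 171,200). I'll enlarge these in a single montage.

```bash
cat > h.py <<'E'
import cv2,numpy as np
from workcell import env, optics, job
CM={n:optics.camera_model(n) for n in("scene","top")}
def ray(n,uv):
    m=CM[n];K=np.array([[m["fx"],0,m["cx"]],[0,m["fy"],m["cy"]],[0,0,1]])
    p=cv2.undistortPoints(np.array(uv,float).reshape(1,1,2),K,np.array(m["D"],float))[0,0]
    T=np.array(m["T"]);d=T[:3,:3]@[p[0],-p[1],-1];return T[:3,3],d/np.linalg.norm(d)
def onz(n,uv,z):
    o,d=ray(n,uv);return o+d*(z-o[2])/d[2]
def tri(uvs,uvt):
    A=np.zeros((3,3));b=np.zeros(3)
    R=[ray("scene",uvs),ray("top",uvt)]
    for o,d in R:
        P=np.eye(3)-np.outer(d,d);A+=P;b+=P@o
    x=np.linalg.solve(A,b);return x,[np.linalg.norm((np.eye(3)-np.outer(d,d))@(x-o)) for o,d in R]
def pix(n,X):
    m=CM[n];K=np.array([[m["fx"],0,m["cx"]],[0,m["fy"],m["cy"]],[0,0,1]]);T=np.array(m["T"])
    p=T[:3,:3].T@(np.array(X,float)-T[:3,3])
    return cv2.projectPoints(np.array([[p[0],-p[1],-p[2]]]),np.zeros(3),np.zeros(3),K,np.array(m["D"],float))[0][0,0]
def crop(im,x,y,w,h,s): return cv2.resize(im[y:y+h,x:x+w],None,fx=s,fy=s,interpolation=cv2.INTER_CUBIC)
E
python3 - <<'E'
from h import *
a=cv2.imread("pics/scene0.png");b=cv2.imread("pics/top0.png")
t=[crop(a,325,125,64,96,4),crop(a,115,125,64,96,4),crop(a,222,155,64,96,4)]
u=[crop(b,145,180,64,50,4),crop(b,320,195,64,50,4),crop(b,228,150,64,50,4)]
cv2.imwrite("pics/m1.png",np.vstack([np.hstack(t),np.hstack(u)]))
E
```

```text
(no output)
```

View pics/m1.png

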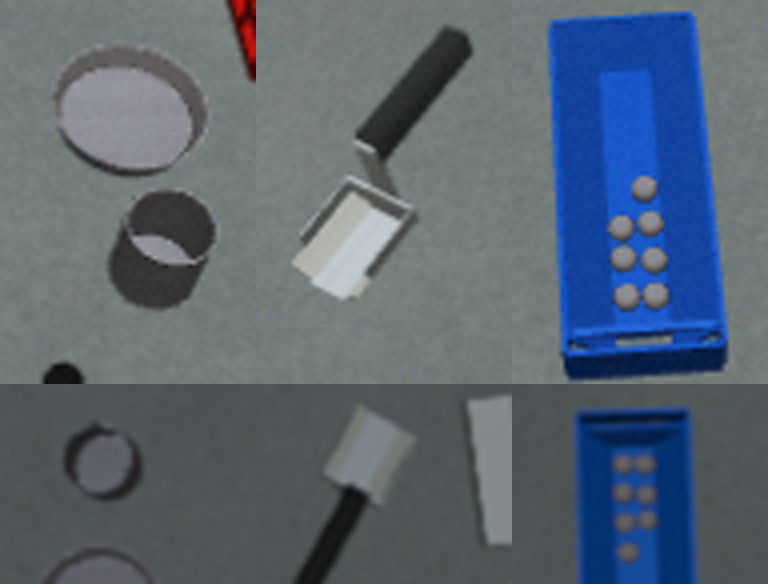

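The pot and dish both stand upright, and the scoop lies flat with its nose away from the robot. The balls are at the far end of the bin. Next I'll measure from masks.

```bash
cat > meas.py <<'E'
from h import *
a=cv2.imread("pics/scene0.png");b=cv2.imread("pics/top0.png")
IM={"scene":a,"top":b}
def mask(n,x,y,w,h,th=14,s=4):
    c=IM[n][y:y+h,x:x+w].astype(np.float32); med=np.median(c.reshape(-1,3),0)
    d=np.abs(cv2.resize(c,None,fx=s,fy=s,interpolation=cv2.INTER_CUBIC)-med).max(2)
    d=cv2.GaussianBlur(d,(5,5),0)
    k,l,st,ce=cv2.connectedComponentsWithStats((d>th).astype(np.uint8))
    i=1+np.argmax(st[1:,4]);L,T,W,H,_=st[i]
    f=lambda px,o:(px)/s-0.5+o
    return (f(L,x),f(T,y),f(L+W,x),f(T+H,y)),(l==i).astype(np.uint8)
for n,o,r in(("scene","dish",(330,130,54,44)),("top","dish",(148,216,44,42)),("scene","pot",(346,168,44,40)),("top","pot",(154,184,36,30))):
  for th in(14,20,28):
    (l,t,R,B),m=mask(n,*r,th)
    cy,cx=(t+B)/2,(l+R)/2
    z1,z0=(22,22) if o=="dish" else (60,0)
    lf,rt=((z0,z1) if n=="scene" else (z1,z0))
    pl=onz(n,(l,cy),lf);pr=onz(n,(R,cy),rt);pt=onz(n,(cx,t),z1);pb=onz(n,(cx,B),z0 if o=="pot" or n=="top" else 0)
    print(n,o,th,"y",(pl[1]+pr[1])/2,"w",abs(pl[1]-pr[1]),"x",(pt[0]+pb[0])/2,"h",abs(pt[0]-pb[0]))
for n in IM:
    h=cv2.cvtColor(IM[n],cv2.COLOR_BGR2HSV)
    m=((h[...,0]>100)&(h[...,0]<130)&(h[...,1]>150)).astype(np.uint8)
    k,l,st,ce=cv2.connectedComponentsWithStats(m);i=1+np.argmax(st[1:,4])
    c=cv2.findContours((l==i).astype(np.uint8),cv2.RETR_EXTERNAL,cv2.CHAIN_APPROX_NONE)[0][0]
    r=cv2.minAreaRect(c);q=cv2.boxPoints(r);print(n,"bin",np.round(q,1).tolist(),[np.round(onz(n,p,40),1).tolist() for p in q])
    fl=(l==i)&(h[...,2]>np.percentile(h[...,2][l==i],80))
    print(n,"binV",np.percentile(h[...,2][l==i],[10,50,80,95]),np.round(np.mean(np.argwhere(fl),0)[::-1],1))
    rr=(115,125,64,96) if n=="scene" else (320,195,48,60)
    x,y,w,hh=rr;g=cv2.resize(IM[n][y:y+hh,x:x+w].max(2),None,fx=4,fy=4,interpolation=cv2.INTER_CUBIC)
    k,l,st,ce=cv2.connectedComponentsWithStats((g<(65 if n=="scene" else 45)).astype(np.uint8));i=1+np.argmax(st[1:,4])
    pts=np.argwhere(l==i)[:,::-1].astype(np.float32)
    r=cv2.minAreaRect(pts);q=(cv2.boxPoints(r)+.5)/4-.5+[x,y];print(n,"handle",np.round(q,1).tolist(),[np.round(onz(n,p,84),1).tolist() for p in q])
E
python3 meas.py
```

```text
scene dish 14 y 304.7238587367768 w 115.96392228886864 x 439.6201049923487 h 106.47584547994086
scene dish 20 y 304.7193427355908 w 114.48591441234183 x 439.6617001576809 h 104.64517765982532
scene dish 28 y 298.52998528358216 w 82.69668561130487 x 439.1995247562697 h 58.95064274807385
top dish 14 y 302.71688017768815 w 91.47410721606872 x 440.5813352516907 h 93.5750220790348
top dish 20 y 317.70879565842006 w 82.74558501073483 x 443.43029305391235 h 105.88903730944554
top dish 28 y 349.28848466476455 w 13.24315578491553 x 461.9690234372647 h 27.22571828391318
scene pot 14 y 301.688010034689 w 57.53007911989624 x 571.5442892747583 h 64.09380010374218
scene pot 20 y 300.53866991611056 w 54.10315462150936 x 572.3100334941716 h 60.86774724551117
scene pot 28 y 300.6182256368994 w 54.11292467845311 x 571.9160999634773 h 60.07988018412232
top pot 14 y 299.08992705936623 w 30.314790838588294 x 570.6479219328035 h 38.85777169888013
top pot 20 y 313.38939022634406 w 33.34228656211479 x 580.1470401383788 h 44.812377509298926
top pot 28 y 314.3105425437562 w 29.76084234746952 x 580.18590332630
[... 249 characters left out ...]
, [738.4, -59.9, 40.0]]
scene binV [142. 161. 196. 203.] [251. 202.]
scene handle [[138.7, 159.0], [163.2, 130.2], [170.5, 136.5], [146.1, 165.3]] [[480.6, -312.8, 84.0], [382.9, -253.1, 84.0], [407.3, -230.2, 84.0], [502.7, -290.3, 84.0]]
top bin [[242.89999389648438, 156.1999969482422], [272.29998779296875, 155.3000030517578], [274.5, 228.39999389648438], [245.1999969482422, 229.3000030517578]] [[721.2, 43.3, 40.0], [723.3, -61.3, 40.0], [463.5, -64.4, 40.0], [461.7, 37.5, 40.0]]
top binV [105. 114. 135. 154.] [258.7 200.9]
top handle [[327.4, 247.9], [341.9, 219.7], [347.8, 222.8], [333.4, 250.9]] [[392.5, -238.6, 84.0], [486.5, -291.0, 84.0], [475.8, -310.9, 84.0], [382.0, -258.3, 84.0]]
```

```bash
cat >> h.py <<'E'
from scipy.spatial.transform import Rotation as Rn
def st():
    s=env.state();print(s["time_s"],np.round(s["ee_pos"],1),np.round(s["ee_rot"],2),np.round(s["qpos"],1),"F",np.round(s["force"],1),"w",s["gripper_width"],s["gripper_force"]);return s
def need(pos,rpy):
    """tool-axes shift (at present orientation) and tool-axes rotvec to the target, assuming shift is done first"""
    s=env.state();R=Rn.from_euler("xyz",s["ee_rot"],degrees=True);T=Rn.from_euler("xyz",rpy,degrees=True)
    print("shift",np.round(R.inv().apply(np.array(pos)-s["ee_pos"]),1),"rotvec",np.round((R.inv()*T).as_rotvec(degrees=True),1))
E
python3 - <<'E'
from h import *
s=st();print(np.round(Rn.from_euler("xyz",s["ee_rot"],degrees=True).as_matrix(),3))
print("bottle",onz("scene",(335,247),0),"cap",tri((340.5,218),(200.5,150)))
print("basket rim",onz("scene",(378,62),100),onz("scene",(388,142),0),onz("top",(140,246),100))
print("wrench",onz("scene",(402,150),5),onz("top",(130,199),5))
for yaw in(0,90,-90,45):need([571,301,150],[180,0,yaw])
# bin edges
IM={"scene":cv2.imread("pics/scene0.png"),"top":cv2.imread("pics/top0.png")}
for n in IM:
    im=cv2.resize(IM[n],None,fx=4,fy=4,interpolation=cv2.INTER_CUBIC);h=cv2.cvtColor(im,cv2.COLOR_BGR2HSV)
    blue=(h[...,0]>100)&(h[...,0]<130)&(h[...,1]>140)
    rows=range(165,240,6) if n=="scene" else range(160,226,6)
    for v in rows:
        r=4*v+2;c=np.where(blue[r])[0];c=c[(c>4*220)&(c<4*285)];V=h[r,:,2].astype(float)
        lo,hi=c.min(),c.max();V=cv2.GaussianBlur(V[None],(7,1),0)[0];mid=(lo+hi)//2;g=np.gradient(V)
        fl=lo+20+np.argmax(g[lo+20:mid]);fr=mid+np.argmin(g[mid:hi-20])
        f=lambda q:(q+.5)/4-.5
        e=[onz(n,(f(q),v+.12),z) for q,z in((lo-.5,40),(hi+.5,40),(fl,12),(fr,12))]
        print(n,v,"rim x%.0f c %.1f w %.1f | floor x%.0f c %.1f w %.1f"%(e[0][0],(e[0][1]+e[1][1])/2,abs(e[0][1]-e[1][1]),e[2][0],(e[2][1]+e[3][1])/2,abs(e[2][1]-e[3][1])))
E
```

```text
0.1 [ 162.5 -551.1  213.2] [-179.91    0.     16.43] [-74.7  18.3  89.7  -0.   72.   -1.1] F [-0.9 -0.1  0.7] w 91.24602088371711 0.0
[[ 0.959  0.283 -0.   ]
 [ 0.283 -0.959  0.001]
 [-0.    -0.002 -1.   ]]
bottle [730.19472196 198.92800581   0.        ] cap (array([719.3690727 , 184.05006728, 146.08676706]), [np.float64(3.9744083494370344), np.float64(3.974408349437116)])
basket rim [150.71157512 415.28417574 100.        ] [396.95760654 416.70664343   0.        ] [406.50264903 385.42722213 100.        ]
wrench [433.05768363 450.17325298   5.        ] [577.81800329 451.86980077   5.        ]
shift [ 632.8 -701.6   64.3] rotvec [-0.1  0.  16.4]
shift [ 632.8 -701.6   64.3] rotvec [ -0.1  -0.1 -73.6]
shift [ 632.8 -701.6   64.3] rotvec [-1.000e-01  1.000e-01  1.064e+02]
shift [ 632.8 -701.6   64.3] rotvec [ -0.1  -0.  -28.6]
scene 165 rim x485 c -12.4 w 105.1 | floor x468 c -11.8 w 27.5
scene 171 rim x505 c -12.2 w 104.8 | floor x488 c -2.7 w 48.6
scene 177 rim x525 c -11.4 w 104.4 | floor x509 c -11.8 w 36.1
scene 183 rim x545 c -11.2 w 104.1 | floor x529 c -10.9 w 36.5
scene 189 rim 
[... 507 characters left out ...]
w 104.2 | floor x695 c -13.1 w 35.0
top 160 rim x707 c -9.9 w 103.9 | floor x713 c -13.2 w 20.8
top 166 rim x685 c -9.6 w 103.6 | floor x691 c -9.7 w 37.9
top 172 rim x664 c -9.7 w 104.3 | floor x669 c -10.3 w 9.0
top 178 rim x642 c -10.3 w 104.1 | floor x647 c -10.0 w 7.2
top 184 rim x621 c -11.3 w 103.0 | floor x625 c -11.1 w 26.0
top 190 rim x599 c -11.0 w 104.5 | floor x603 c -19.7 w 18.8
top 196 rim x578 c -11.6 w 104.3 | floor x581 c -12.3 w 36.6
top 202 rim x557 c -11.8 w 103.2 | floor x560 c -12.0 w 36.5
top 208 rim x536 c -11.9 w 103.9 | floor x538 c -11.7 w 36.5
top 214 rim x514 c -12.5 w 101.9 | floor x517 c -12.3 w 36.4
top 220 rim x494 c -12.6 w 104.3 | floor x495 c -12.4 w 35.4
```

Masks give consistent sizes. The pot is at (571, 301), the dish at (440, 304), the bin centre at (592.5, -10.7) with yaw 0.9°, and the scoop grip at (448, -282) with yaw -29°. The pot comes first.

```bash
D="python3 drive.py"
python3 drive.py '32 -35.5 0 0 0 -3.7;32 -35.5 0 0 0 -3.7;32 -35.5 0 0 0 -3.7;32 -35.5 0 0 0 -3.7;32 -35.5 0 0 0 -3.7;32 -35.5 0 0 0 -3.7;32 -35.5 0 0 0 -3.7;32 -35.5 0 0 0 -3.7' 91 >/dev/null
python3 -c "
from h import *
st();need([571,301,150],[180,0,90])"
```

```text
0.9 [ 245.2 -180.6  213.7] [-1.800e+02 -3.000e-02  4.613e+01] [-38.6  -7.1 118.9   0.   68.2   5.3] F [ 1.  -0.2  0.3] w 90.46934832983425 0.0
shift [573.  -98.9  64. ] rotvec [  0.   -0.  -43.9]
```

```bash
python3 drive.py '47 -8 0 0 0 0;47 -8 0 0 0 0;47 -8 0 0 0 0;47 -8 0 0 0 0;47 -8 0 0 0 0;47 -8 0 0 0 0;47 -8 0 0 0 0;47 -8 0 0 0 0' >/dev/null
python3 drive.py '47 -8 0 0 0 0;47 -8 0 0 0 0;47 -8 0 0 0 0;47 -8 0 0 0 0;0 0 10 0 0 -8;0 0 10 0 0 -8;0 0 10 0 0 -8;0 0 10 0 0 -8' >/dev/null
python3 drive.py '0 0 10 0 0 -8;0 0 0 0 0 -4;0 0 0 0 0 0' 
python3 -c "
from h import *
st();need([571,301,33],[180,0,90])"
```

```text
time_s: 2.8
ee_pos: [567.5, 289.8, 163.0]
ee_rot: [-179.9, 0.1, 90.0]
force: [0.1, 0.7, -0.1]
gripper_width: 91.1
gripper_force: 0.0
2.8 [567.5 289.8 163. ] [-1.7991e+02  5.0000e-02  9.0020e+01] [26.  25.9 85.3 -0.  68.9 26. ] F [ 0.1  0.7 -0.1] w 91.1146452725409 0.0
shift [ 11.3   3.7 130. ] rotvec [-0.1  0.1  0. ]
```

```bash
python3 drive.py '11 4 30 0 0 0;0 0 40 0 0 0;0 0 40 0 0 0;0 0 20 0 0 0;0 0 0 0 0 0' 
python3 drive.py '0 0 0 0 0 0;0 0 0 0 0 0;0 0 0 0 0 0;0 0 0 0 0 0;0 0 0 0 0 0;0 0 0 0 0 0' 30 20
python3 drive.py '0 0 -25 0 0 0;0 0 -25 0 0 0;0 -40 0 0 0 0;0 -40 0 0 0 0;0 -40 0 0 0 0;0 0 0 0 0 0;0 0 0 0 0 0' 
python3 -c "
from h import *
st();need([440,304,37],[180,0,90])
for n in CM: cv2.imwrite('pics/%s1.png'%n,optics.grab_frame(n))
a=cv2.imread('pics/scene1.png');b=cv2.imread('pics/top1.png')
cv2.imwrite('pics/m2.png',np.hstack([crop(a,310,80,100,140,4),crop(b,130,170,100,140,4)]))
"
```

```text
time_s: 3.3
ee_pos: [569.6, 299.8, 30.4]
ee_rot: [-179.6, 0.2, 90.0]
force: [-0.6, 0.2, -0.1]
gripper_width: 91.0
gripper_force: 0.0
time_s: 3.9
ee_pos: [572.7, 301.4, 35.4]
ee_rot: [179.9, -0.1, 90.0]
force: [-0.3, 0.9, 5.9]
gripper_width: 62.2
gripper_force: 20.0
time_s: 4.6
ee_pos: [451.2, 300.9, 83.8]
ee_rot: [180.0, 0.0, 90.1]
force: [1.2, 0.8, -1.6]
gripper_width: 61.6
gripper_force: 20.0
4.6 [451.2 300.9  83.8] [1.800e+02 2.000e-02 9.009e+01] [ 32.5  22.1 104.5  -0.   53.4  32.4] F [ 1.2  0.8 -1.6] w 61.584700493517616 19.99815576709807
shift [  3.1 -11.2  46.8] rotvec [0.  0.  0.1]
```

View pics/m2.png

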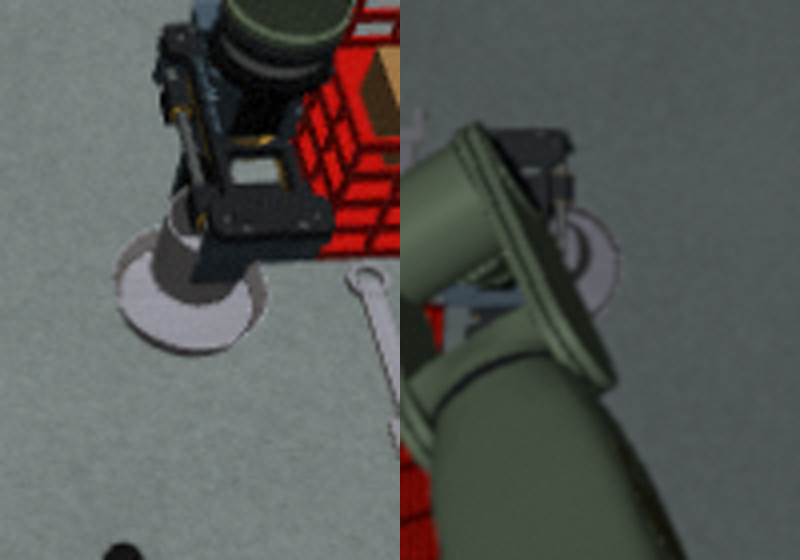

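The pot is held upright over the dish, so I'll lower it.

```bash
python3 drive.py '3 -11 0 0 0 0;0 0 15 0 0 0;0 0 15 0 0 0;0 0 12 0 0 0;0 0 0 0 0 0;0 0 0 0 0 0' 
python3 drive.py '0 0 2 0 0 0;0 0 0 0 0 0'
```

```text
time_s: 5.3
ee_pos: [441.0, 304.0, 41.8]
ee_rot: [-180.0, 0.0, 90.0]
force: [0.7, -0.4, -1.7]
gripper_width: 61.8
gripper_force: 20.0
time_s: 5.5
ee_pos: [441.1, 304.0, 40.2]
ee_rot: [180.0, -0.0, 90.0]
force: [0.2, -0.1, -2.9]
gripper_width: 61.6
gripper_force: 20.0
```

```bash
python3 drive.py '0 0 1 0 0 0;0 0 0 0 0 0' | grep -E "pos|^force"
python3 drive.py '0 0 1 0 0 0;0 0 0 0 0 0'| grep -E "pos|^force"
python3 drive.py '0 0 1 0 0 0;0 0 0 0 0 0'| grep -E "pos|^force"
```

```text
ee_pos: [441.2, 304.1, 39.3]
force: [0.4, 0.4, -1.9]
ee_pos: [441.2, 304.1, 39.3]
force: [-2.1, -0.5, 6.6]
ee_pos: [441.2, 304.1, 39.2]
force: [-3.7, -1.8, 13.9]
```

```bash
python3 drive.py '0 0 -2 0 0 0;0 0 0 0 0 0;0 0 0 0 0 0;0 0 0 0 0 0;0 0 0 0 0 0' 91 | grep -E "pos|^force|width"
python3 drive.py '0 0 -45 0 0 0;0 0 -45 0 0 0;0 0 -45 0 0 0;-49 0 -10 0 0 0;-49 0 0 0 0 0;-49 0 0 0 0 0;-49 0 0 0 0 0;-49 0 0 0 0 0' >/dev/null
python3 drive.py '-49 0 0 0 0 0;-49 0 0 0 0 0;-49 0 0 0 0 0;-49 0 0 0 0 0;-49 0 0 0 0 0;-49 0 0 0 0 0;-49 0 0 0 0 0;0 0 0 0 0 8.5' >/dev/null
python3 drive.py '0 0 0 0 0 8.5;0 0 0 0 0 8.5;0 0 0 0 0 8.5;0 0 0 0 0 8.5;0 0 0 0 0 8.5;0 0 0 0 0 8.5;0 0 0 0 0 8.5;0 0 0 0 0 8.5' >/dev/null
python3 drive.py '0 0 0 0 0 8.5;0 0 0 0 0 8.5;0 0 0 0 0 8.5;0 0 0 0 0 8.5;0 0 0 0 0 8.5;0 0 0 0 0 0' >/dev/null
python3 -c "
from h import *
st();need([448,-282,54],[180,0,-29])
b=optics.grab_frame('top');cv2.imwrite('pics/top2.png',b);a=optics.grab_frame('scene');cv2.imwrite('pics/scene2.png',a)
cv2.imwrite('pics/m3.png',np.hstack([crop(a,330,120,60,90,5),crop(b,140,190,60,90,5)]))
"
```

```text
ee_pos: [440.9, 303.9, 38.6]
force: [-0.3, -0.0, -0.6]
gripper_width: 90.6
9.6 [ 441.2 -284.   183.7] [ 1.800e+02  2.000e-02 -2.895e+01] [-34.   15.1  98.9  -0.   66.1  84.9] F [ 0.2 -0.2  0.1] w 91.0015206822889 0.0
shift [  5.1  -5.  129.7] rotvec [0.  0.  0.1]
```

View pics/m3.png

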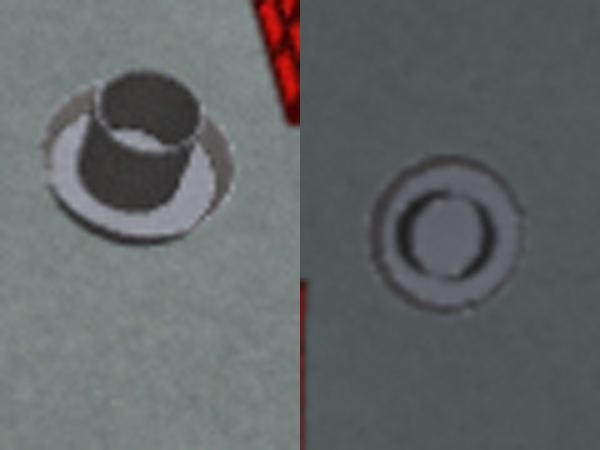

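The pot stands upright and centred in the dish. Now I'll grip the scoop.

```bash
python3 drive.py '5 -5 30 0 0 0;0 0 40 0 0 0;0 0 40 0 0 0;0 0 20 0 0 0;0 0 0 0 0 0;0 0 0 0 0 0' | grep -E "pos|^force"
python3 drive.py '0 0 0 0 0 0;0 0 0 0 0 0;0 0 0 0 0 0;0 0 0 0 0 0;0 0 0 0 0 0;0 0 0 0 0 0;0 0 0 0 0 0;0 0 0 0 0 0' 10 55
python3 drive.py '0 0 -30 0 0 0;0 0 -40 0 0 0;0 0 -30 0 0 0;0 0 0 0 0 0;0 0 0 0 0 0'
python3 -c "
from h import *
a=optics.grab_frame('scene');b=optics.grab_frame('top');cv2.imwrite('pics/s3.png',a);cv2.imwrite('pics/t3.png',b)
p=pix('scene',[470,-300,120]).astype(int);q=pix('top',[470,-300,100]).astype(int);print(p,q)
cv2.imwrite('pics/m4.png',np.hstack([crop(a,p[0]-50,p[1]-60,100,120,4),crop(b,q[0]-50,q[1]-60,100,120,4)]))
"
```

```text
ee_pos: [448.5, -282.4, 54.3]
force: [-0.2, -0.2, 0.5]
time_s: 11.1
ee_pos: [448.1, -282.1, 53.9]
ee_rot: [180.0, 0.0, -29.0]
force: [-0.0, 0.6, -1.0]
gripper_width: 30.3
gripper_force: 0.0
time_s: 11.6
ee_pos: [448.1, -282.1, 154.3]
ee_rot: [180.0, -0.1, -29.0]
force: [-0.5, 0.7, -1.4]
gripper_width: 9.9
gripper_force: 0.0
[140 147] [345 224]
```

View pics/m4.png

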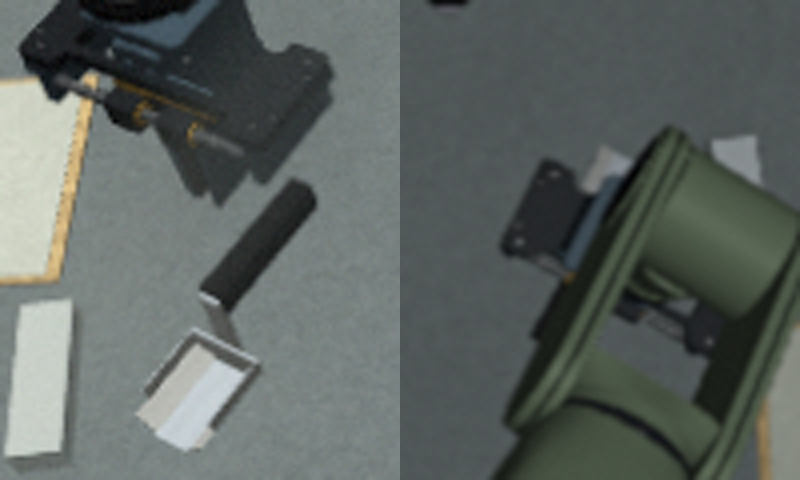

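The lift started before the slow fingers had closed. The scoop lies where it was, so I'll grip again.

```bash
python3 drive.py '0 0 0 0 0 0;0 0 0 0 0 0;0 0 0 0 0 0;0 0 0 0 0 0;0 0 0 0 0 0;0 0 20 0 0 0;0 0 20 0 0 0;0 0 0 0 0 0' 55 55| grep -E "pos|^force|width"
python3 drive.py '0 0 30 0 0 0;0 0 30 0 0 0;0 0 0 0 0 0'| grep -E "pos|^force|width"
python3 drive.py '0 0 0 0 0 0;0 0 0 0 0 0;0 0 0 0 0 0;0 0 0 0 0 0;0 0 0 0 0 0;0 0 0 0 0 0;0 0 0 0 0 0' 10 55
python3 drive.py '0 0 0 0 0 0;0 0 0 0 0 0' | grep -E "pos|force|width"
```

```text
ee_pos: [446.4, -281.0, 111.7]
force: [-0.3, -0.5, -0.4]
gripper_width: 54.9
ee_pos: [446.0, -280.7, 51.6]
force: [-1.3, 1.0, -0.3]
gripper_width: 55.0
time_s: 13.5
ee_pos: [448.5, -282.3, 54.8]
ee_rot: [180.0, -0.1, -29.0]
force: [-1.8, 0.9, 5.6]
gripper_width: 19.8
gripper_force: 54.9
ee_pos: [448.4, -282.3, 54.8]
force: [-2.1, 0.2, 4.8]
gripper_width: 19.6
gripper_force: 54.9
```

```bash
python3 drive.py '0 0 -20 0 0 0;0 0 -30 0 0 0;0 0 -35 0 0 -7.5;0 0 0 0 0 -7.5;0 0 0 0 0 -7.5;0 0 0 0 0 -7.4;0 0 0 0 0 0'| grep -E "pos|rot|force|width"
python3 -c "
from h import *
need([452,-13,115],[180,0,0.93])"
```

```text
ee_pos: [447.5, -281.7, 138.4]
ee_rot: [-180.0, 0.1, 0.9]
force: [0.2, -0.3, -1.6]
gripper_width: 19.5
gripper_force: 54.9
shift [   8.9 -268.6   23.6] rotvec [-0.   0.1 -0. ]
```

```bash
python3 drive.py '2 -45 0 0 0 0;2 -45 0 0 0 0;2 -45 0 0 0 0;2 -45 0 0 0 0;1 -45 0 0 0 0;0 -43.5 0 0 0 0;0 0 24 0 0 0;0 0 0 0 0 0'| grep -E "pos|rot|^force"
python3 -c "
from h import *
st();need([452,-13,115],[180,0,0.93])
a=optics.grab_frame('scene');b=optics.grab_frame('top');cv2.imwrite('pics/s4.png',a);cv2.imwrite('pics/t4.png',b)
print(pix('scene',[572,-11,60]),pix('top',[572,-11,60]))
cv2.imwrite('pics/m5.png',np.hstack([crop(a,210,120,80,120,5),crop(b,220,140,80,120,5)]))
"
```

```text
ee_pos: [450.1, -12.1, 112.7]
ee_rot: [-180.0, 0.4, 1.0]
force: [-0.7, 0.2, -2.3]
15.2 [450.1 -12.1 112.7] [-179.99    0.37    0.96] [ -3.   12.9 113.6  -0.   53.8  86.1] F [-0.7  0.2 -2.3] w 19.176371030010987 54.914549589157104
shift [ 1.9  0.9 -2.3] rotvec [-0.   0.4  0. ]
[250.96150646 186.8540135 ] [258.74786838 196.77281795]
```

View pics/m5.png

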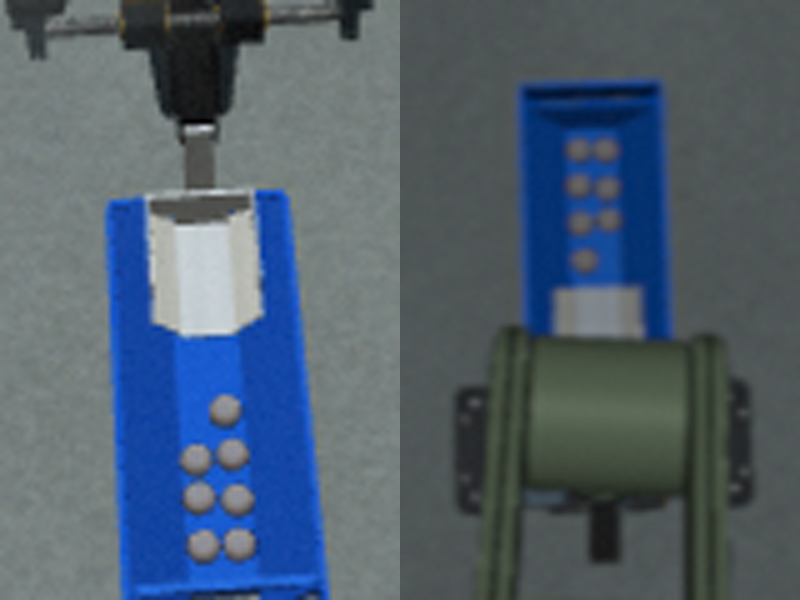

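The scoop is level and lined up over the free end of the bin, with its lip at scene (251, 187) and top (259, 197). I'll check its centre line numerically.

Run:
```python
from h import *
for n,f,rows,C in(("scene","s4",range(166,186,3),(222,280)),("top","t4",range(198,206,2),(245,285))):
    im=cv2.resize(cv2.imread(f"pics/{f}.png"),None,fx=4,fy=4,interpolation=cv2.INTER_CUBIC)
    h=cv2.cvtColor(im,cv2.COLOR_BGR2HSV);w=(h[...,1]<110)
    for v in rows:
        c=np.where(w[4*v+2,4*C[0]:4*C[1]])[0]+4*C[0];k=np.split(c,np.where(np.diff(c)>4)[0]+1);c=max(k,key=len)
        e=[onz(n,((q+.5)/4-.5,v+.12),58+20) for q in(c.min()-.5,c.max()+.5)]
        print(n,v,"x%.0f c %.1f w %.1f"%(e[0][0],(e[0][1]+e[1][1])/2,abs(e[0][1]-e[1][1])))
```

```text
scene 166 x516 c -10.5 w 59.6
scene 169 x526 c -10.2 w 59.3
scene 172 x535 c -10.7 w 59.0
scene 175 x545 c -10.8 w 59.4
scene 178 x554 c -10.5 w 57.8
scene 181 x564 c -10.3 w 57.5
scene 184 x573 c -13.6 w 51.4
top 198 x565 c -11.7 w 59.7
top 200 x558 c -12.0 w 60.5
top 202 x551 c -11.9 w 60.5
top 204 x545 c -12.2 w 61.3
```

```bash
python3 drive.py '0 0.6 0 0 0 0;0 0 0 0 0 0;0 0 0 0 0 0'| grep -E "pos|rot|^force"
python3 drive.py '0 0 15 0 0 0;0 0 15 0 0 0;0 0 10 0 0 0;0 0 0 0 0 0;0 0 0 0 0 0'| grep -E "pos|rot|^force"
```

```text
ee_pos: [453.1, -14.8, 115.5]
ee_rot: [180.0, -0.1, 0.8]
force: [0.1, 0.4, -1.3]
ee_pos: [453.0, -14.2, 75.2]
ee_rot: [180.0, -0.0, 0.9]
force: [1.0, 0.1, -1.6]
```

```bash
python3 drive.py '-2.5 -1.1 0 0 0 0;0 0 0 0 0 0;0 0 0 0 0 0'| grep -E "pos|rot|^force"
python3 drive.py '0 0 4 0 0 0;0 0 0 0 0 0;0 0 1 0 0 0;0 0 0 0 0 0'| grep -E "pos|rot|^force"
python3 drive.py '0 0 1 0 0 0;0 0 0 0 0 0'| grep -E "pos|rot|^force"
python3 drive.py '0 0 1 0 0 0;0 0 0 0 0 0'| grep -E "pos|rot|^force"
python3 drive.py '0 0 1 0 0 0;0 0 0 0 0 0'| grep -E "pos|rot|^force"
```

```text
ee_pos: [450.4, -13.0, 75.4]
ee_rot: [180.0, -0.1, 0.9]
force: [0.2, -0.8, -2.1]
ee_pos: [450.1, -13.0, 69.8]
ee_rot: [180.0, 0.0, 0.9]
force: [-0.4, 0.3, -1.3]
ee_pos: [450.1, -13.0, 68.8]
ee_rot: [180.0, 0.0, 0.9]
force: [0.0, 0.3, -1.4]
ee_pos: [450.2, -13.0, 67.9]
ee_rot: [180.0, -0.0, 0.9]
force: [0.1, 0.5, -1.7]
ee_pos: [450.4, -13.1, 67.1]
ee_rot: [180.0, -0.0, 0.9]
force: [-0.7, -0.8, 0.8]
```

```bash
python3 drive.py '0 0 -0.6 0 0 0;5 0 0 0 0 0;7 0 0 0 0 0;7 0 0 0 0 0;7 0 0 0 0 0;7 0 0 0 0 0;7 0 0 0 0 0;7 0 0 0 0 0'| grep -E "pos|rot|^force"
python3 drive.py '6 0 0 0 0 0;6 0 0 0 0 0;6 0 0 0 0 0;6 0 0 0 0 0;6 0 0 0 0 0;6 0 0 0 0 0;6 0 0 0 0 0;0 0 0 0 0 0'| grep -E "pos|rot|^force"
python3 -c "
from h import *
a=optics.grab_frame('scene');cv2.imwrite('pics/s5.png',a)
cv2.imwrite('pics/m6.png',crop(a,210,150,80,110,5))
"
```

```text
ee_pos: [497.7, -12.3, 67.4]
ee_rot: [180.0, 0.0, 0.9]
force: [-0.9, -1.5, -0.5]
ee_pos: [540.9, -11.5, 67.6]
ee_rot: [-180.0, -0.1, 0.9]
force: [1.1, -0.7, -2.0]
```

View pics/m6.png

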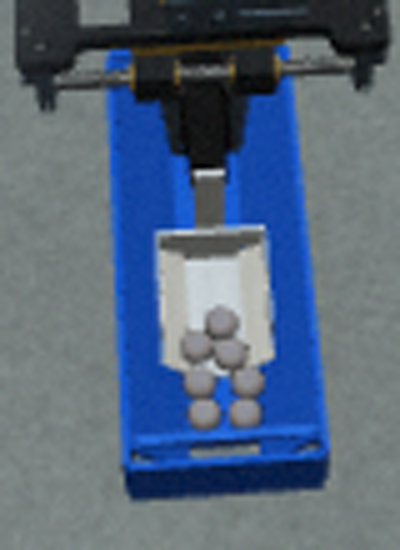

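Three balls are already in the pan (scene ~252,218) and four are between the lip and the end wall. I'll push on to the wall.

```bash
python3 drive.py '5 0 0 0 0 0;5 0 0 0 0 0;5 0 0 0 0 0;5 0 0 0 0 0;3 0 0 0 0 0;0 0 0 0 0 0'| grep -E "pos|rot|^force"
python3 drive.py '2 0 0 0 0 0;2 0 0 0 0 0;0 0 0 0 0 0'| grep -E "pos|rot|^force"
python3 -c "
from h import *
st()
a=optics.grab_frame('scene');cv2.imwrite('pics/s6.png',a)
cv2.imwrite('pics/m7.png',crop(a,210,150,80,110,5))
"
```

```text
ee_pos: [563.4, -11.2, 67.4]
ee_rot: [180.0, -0.1, 0.9]
force: [-0.3, -0.2, -1.8]
ee_pos: [566.4, -11.1, 67.5]
ee_rot: [180.0, -0.0, 0.9]
force: [-0.7, -0.5, -2.8]
19.95 [566.4 -11.1  67.5] [ 1.8e+02 -2.0e-02  9.3e-01] [ -2.3  25.  102.4  -0.   52.6  86.8] F [-0.7 -0.5 -2.8] w 19.776611196134755 54.91052806377411
```

View pics/m7.png

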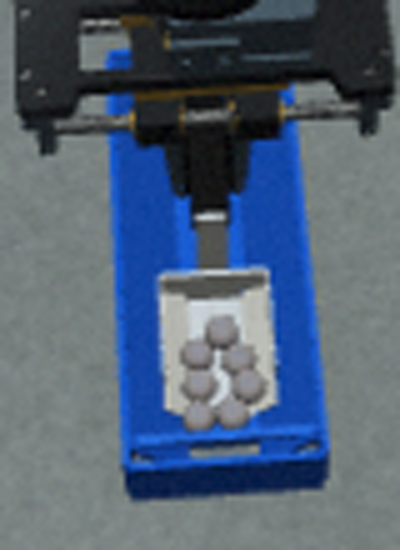

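All seven sit over the pan, with the last two at the lip against the wall. Next I'll tilt the nose up.

```bash
python3 drive.py '0 0 0 0 2 0;0 0 0 0 2 0;-0.5 0 0 0 3 0;-1 0 0 0 3 0;-1 0 0 0 3 0;-1 0 0 0 4 0;-1 0 0 0 4 0;0 0 0 0 0 0'| grep -E "pos|rot|^force"
python3 drive.py '0 0 -10 0 3 0;0 0 -15 0 0 0;0 0 -20 0 0 0;0 0 -20 0 0 0;0 0 0 0 0 0;0 0 0 0 0 0'| grep -E "pos|rot|^force"
python3 -c "
from h import *
st()
a=optics.grab_frame('scene');cv2.imwrite('pics/s7.png',a)
b=optics.grab_frame('top');cv2.imwrite('pics/t7.png',b)
cv2.imwrite('pics/m8.png',np.hstack([crop(a,210,130,80,110,5),crop(b,220,140,80,110,5)]))
"
```

```text
ee_pos: [558.6, -10.9, 65.6]
ee_rot: [-180.0, -20.8, 0.9]
force: [-0.6, 0.1, -3.7]
ee_pos: [536.6, -11.6, 126.7]
ee_rot: [180.0, -24.0, 0.9]
force: [0.4, -0.5, -3.0]
21.4 [536.6 -11.6 126.7] [180.   -24.05   0.93] [ -3.6   9.7 120.9   4.3  25.5  82. ] F [ 0.4 -0.5 -3. ] w 20.014225893688703 54.949554204940796
```

View pics/m8.png

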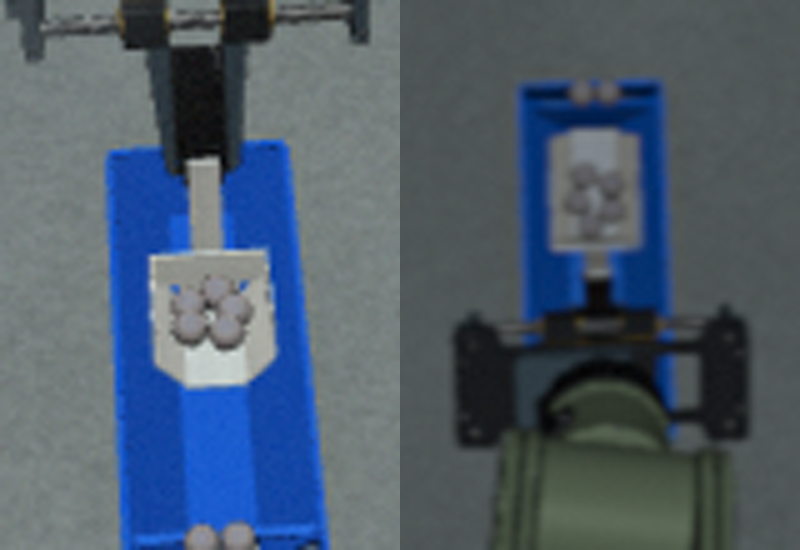

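Five balls are in the scoop (scene ~253,192). The other two rolled onto the bin's end wall and stay in the bin. I'll carry the five to the pot.

```bash
cat >> h.py <<'E'
def tcp(lip,yaw,tilt):
    c,s=np.cos(np.radians(tilt)),np.sin(np.radians(tilt));y=np.radians(yaw);r=np.array([np.cos(y),np.sin(y),0]);k=np.array([0,0,1])
    return np.array(lip)-121.5*(c*r+s*k)+54.8*(-s*r+c*k),[180,-tilt,yaw]
E
python3 - <<'E'
from h import *
s=st();y=np.radians(34.6)
# pot rim seen in pics 2 by triangulation of rim centre
p,r=tcp([441-12*np.cos(y),304-12*np.sin(y),125],34.6,24);print(np.round(p,1),r);need(p,r)
R=Rn.from_euler("xyz",r,degrees=True);print("after rot",np.round(R.inv().apply(p-s["ee_pos"]),1))
IM={"scene":"scene2","top":"top2"}
E
```

```text
21.5 [535.8 -11.5 125.3] [-179.99  -23.9     0.93] [ -3.6   9.8 121.    4.3  25.5  82. ] F [ 0.1  1.1 -2.9] w 19.699448691589723 54.94970083236694
[321.4 221.5 125.6] [180, -24, 34.6]
shift [-192.4 -236.5  -85.5] rotvec [ 13.7   0.1 -30.8]
after rot [ -40.2 -313.5  -18.2]
```

```bash
python3 drive.py '4 0 -9 0 0 0;6 0 -14 0 0 0;6 0 -14 1.7 0 -3.9;0 0 0 1.7 0 -3.9;0 0 0 1.7 0 -3.9;0 0 0 1.7 0 -3.9;0 0 0 1.7 0 -3.9;0 0 0 1.7 0 -3.9' | grep -E "pos|rot|^force"
python3 drive.py '-1 -8 0 1.7 0 -3.9;-2 -16 -1 1.7 0 -3.9;-3 -25 -1.5 0 0 0;-4 -30 -2 0 0 0;-4 -30 -2 0 0 0;-4 -30 -2 0 0 0;-4 -30 -2 0 0 0;-4 -30 -2 0 0 0' | grep -E "pos|rot|^force"
python3 drive.py '-4 -30 -2 0 0 0;-4 -30 -2 0 0 0;-3 -22 -1 0 0 0;-2 -14 -1 0 0 0;-1 -7 0 0 0 0;0 0 0 0 0 0;0 0 0 0 0 0' | grep -E "pos|rot|^force"
python3 - <<'E'
from h import *
s=st();y=np.radians(34.6)
p,r=tcp([441-12*np.cos(y),304-12*np.sin(y),73],34.6,24);need(p,r)
a=optics.grab_frame('scene');cv2.imwrite('pics/s8.png',a)
b=optics.grab_frame('top');cv2.imwrite('pics/t8.png',b)
cv2.imwrite('pics/m9.png',np.hstack([crop(a,310,90,80,110,5),crop(b,140,180,80,110,5)]))
E
```

```text
ee_pos: [535.6, -11.9, 166.6]
ee_rot: [179.7, -23.9, 26.8]
force: [-0.4, 1.1, -3.1]
ee_pos: [399.0, 137.0, 166.8]
ee_rot: [179.7, -23.9, 35.1]
force: [1.5, 0.7, -2.5]
ee_pos: [328.2, 212.3, 166.1]
ee_rot: [179.7, -23.9, 35.1]
force: [0.2, -0.9, -2.8]
23.8 [328.2 212.3 166.1] [179.71 -23.93  35.11] [ 29.5  -7.5 131.5   3.7  32.2  81.7] F [ 0.2 -0.9 -2.8] w 19.544536863281127 54.94952380657196
shift [-37.7 -11.9  84.3] rotvec [0.1 0.1 0.5]
```

View pics/m9.png

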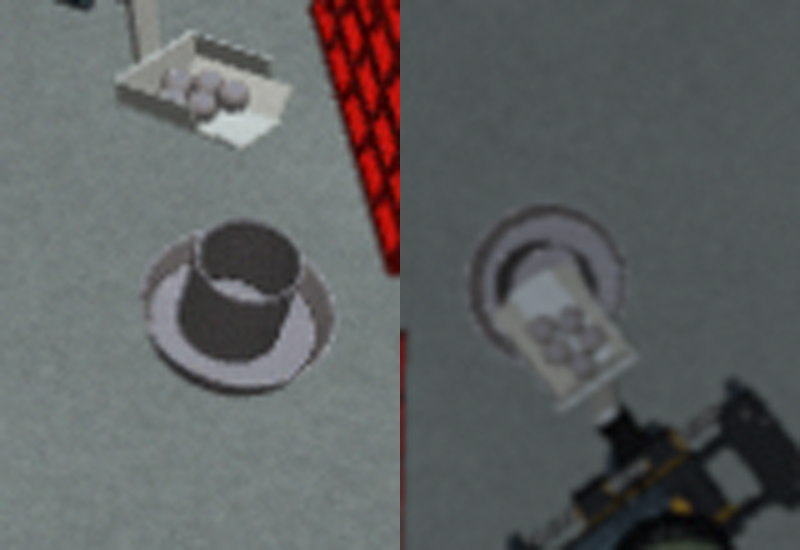

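The pan, with five balls in it, hovers aligned over the pot. I'll lower it and level it about its lip.

```bash
python3 drive.py '-3 -1.2 6 0 0 0;-6 -2.4 13 0 0 0;-7 -3 16 0 0 0;-7 -3 16 0 0 0;-4 -1.6 9 0 0 0;-2 -1 4 0 0 0;0 0 0 0 0 0;0 0 0 0 0 0' | grep -E "pos|rot|^force"
python3 drive.py '4.2 0 -8.3 0 -4 0;4.2 0 -8.3 0 -4 0;4.2 0 -8.3 0 -4 0;4.2 0 -8.3 0 -4 0;3.1 0 -6.2 0 -3 0;0 0 0 0 0 0;0 0 0 0 0 0' | grep -E "pos|rot|^force"
python3 - <<'E'
from h import *
s=st();y=np.radians(34.6)
p,r=tcp([441-12*np.cos(y),304-12*np.sin(y),73],34.6,5);need(p,r)
a=optics.grab_frame('scene');cv2.imwrite('pics/s9.png',a)
R=Rn.from_euler("xyz",s["ee_rot"],degrees=True);L=R.apply([121.5,0,54.8])+s["ee_pos"];print("lip",L,pix("scene",L),pix("top",L),"rim centre",pix("scene",[441,304,64]))
cv2.imwrite('pics/m10.png',crop(a,320,110,80,90,6))
E
```

```text
ee_pos: [321.3, 221.7, 96.0]
ee_rot: [179.7, -24.0, 35.1]
force: [0.9, 0.6, -3.8]
ee_pos: [327.3, 226.3, 138.9]
ee_rot: [179.7, -5.0, 35.0]
force: [-0.7, -0.2, -3.3]
25.4 [327.3 226.3 138.9] [179.74  -5.    34.98] [ 3.310e+01  3.800e+00  1.208e+02 -1.000e-01  5.040e+01  8.820e+01] F [-0.7 -0.2 -3.3] w 19.266428221656952 54.94941294193268
shift [-2.   0.5 21.8] rotvec [ 0.2 -0.   0.4]
lip [430.52274042 298.17924973  94.90383721] [358.96729633 132.0212972 ] [166.61786957 238.51681228] rim centre [359.32597169 141.77378216]
```

View pics/m10.png

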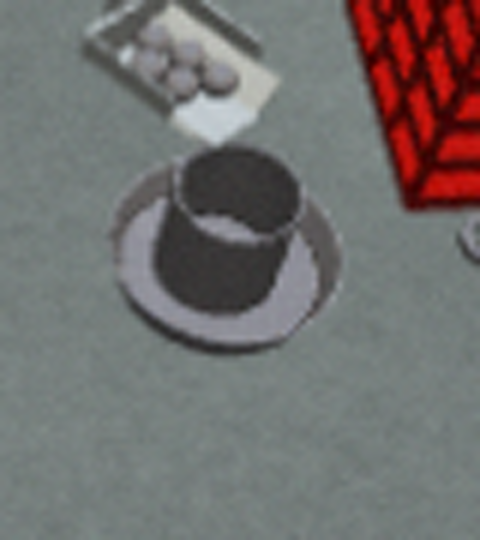

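The lip and pot rim sit where computed (lip seen at 359.5,131; rim at 359.6,142). That was already past the 10-picture viewing limit, so from here I check numerically only. Pouring now.

```bash
python3 drive.py '-1 0 6 0 0 0;-1 0 8 0 0 0;0 0 6 0 0 0;0 0 2 0 0 0;0 0 0 0 0 0' | grep -E "pos|rot|^force"
python3 drive.py '5.2 0 -10.4 0 -5 0;5.2 0 -10.4 0 -5 0;5.2 0 -10.4 0 -5 0;5.2 0 -10.4 0 -5 0;5.2 0 -10.4 0 -5 0;5.2 0 -10.4 0 -5 0;5.2 0 -10.4 0 -5 0;5.2 0 -10.4 0 -5 0' | grep -E "pos|rot|^force"
python3 drive.py '5.2 0 -10.4 0 -5 0;5.2 0 -10.4 0 -5 0;0 0 0 0 0 0;0 0 0 0 0 0;0 0 0 0 0 0;0 0 0 0 0 0' | grep -E "pos|rot|^force"
python3 - <<'E'
from h import *
s=st()
for n in CM: cv2.imwrite(f'pics/{n}10.png',optics.grab_frame(n))
R=Rn.from_euler("xyz",s["ee_rot"],degrees=True);print("lip",R.apply([121.5,0,54.8])+s["ee_pos"])
E
```

```text
ee_pos: [326.9, 225.9, 116.2]
ee_rot: [179.7, -4.9, 35.0]
force: [-0.4, -0.1, -2.9]
ee_pos: [375.6, 260.4, 187.9]
ee_rot: [179.7, 35.0, 34.8]
force: [0.0, 0.7, -1.6]
ee_pos: [390.8, 271.1, 198.5]
ee_rot: [179.6, 44.9, 34.7]
force: [0.5, 0.2, -1.4]
27.35 [390.8 271.1 198.5] [179.64  44.94  34.71] [ 34.   35.1  78.3  -0.9 111.6  89.1] F [ 0.5  0.2 -1.4] w 19.67502520610579 54.95022654533386
lip [429.89927322 297.73521394  73.90758438]
```

The wrist force fell by about five balls' weight. I'll back off, level the scoop and check the pot and bench numerically.

```bash
python3 drive.py '-10 0 -10 0 0 0;-20 0 -20 0 0 0;-20 0 -20 0 0 0;-5 0 -5 0 7.5 0;0 0 0 0 7.5 0;0 0 0 0 7.5 0;0 0 0 0 7.5 0;0 0 0 0 7.5 0' | grep -E "pos|rot|^force"
python3 drive.py '-10 -20 0 0 7.5 0;-20 0 0 0 0 8;-30 0 0 0 0 8;-30 0 0 0 0 8;0 0 0 0 0 8;0 0 0 0 0 8;0 0 0 0 0 8;0 0 0 0 0 8' | grep -E "pos|rot|^force"
python3 drive.py '0 0 0 0 0 7;0 0 0 0 0 0;0 0 0 0 0 0' | grep -E "pos|rot|^force"
python3 - <<'E'
from h import *
s=st();need([448,-282,120],[180,0,-29])
b=optics.grab_frame('top');cv2.imwrite('pics/top11.png',b)
a=optics.grab_frame('scene');cv2.imwrite('pics/scene11.png',a)
# pot interior: compare with empty pot pictures
for n,z in(("scene",30),("top",15)):
    o=cv2.imread(f"pics/{n}2.png");c=a if n=="scene" else b;u=pix(n,[441,304,z]).astype(int)
    d=cv2.absdiff(o,c).max(2);q=d[u[1]-9:u[1]+10,u[0]-9:u[0]+10];print(n,u);print(q)
E
```

```text
ee_pos: [390.9, 271.6, 277.3]
ee_rot: [179.7, 7.2, 34.9]
force: [0.2, 0.6, -1.8]
ee_pos: [304.2, 240.0, 277.7]
ee_rot: [-179.8, 0.4, -20.5]
force: [-0.1, -0.8, -1.4]
ee_pos: [317.8, 218.4, 276.5]
ee_rot: [-179.0, 1.7, -25.9]
force: [-0.4, 1.3, -1.6]
29.35 [317.8 218.4 276.5] [-178.96    1.73  -25.93] [ 31.   -1.4 104.7   2.1  76.9 146.5] F [-0.4  1.3 -1.6] w 19.8450095016525 54.949795603752136
shift [340.5 395.7 139.1] rotvec [-1.   1.8  3.1]
scene [356 149]
[[ 2  7  7  5  3  6  2  4  5  2  7  7  6  4  2  3  5  7  2]
 [10  6  8  2 10  5  2  6  3  6  4  2  8  5  7  8  1  4  3]
 [ 7  4  8  7  5  6  4 13  9  2  2  5  5  4  5  6  4  8  9]
 [ 6  3  6 11  3  5  3  3  9  5  7  3 11  3  3  6  1  3  9]
 [ 9  7  6  2  3  3  1  6  2  6  7  8  9  5  4  5 12  6  2]
 [ 6  6 10  7  3  2  4  6  2  3  4  6  3  5  9  2  2 11  3]
 [ 3  6  5  8  5  7 10  6  7  7  7  6  2  3  4  3  7  1  3]
 [ 4  5  4  2  4  6 13 11 10  9  9  2  8 16 67 74 46  9  7]
 [ 8  5  5  8  2 10  4  5  8  7 11 11 31 26 16 82 86 48  2]
 [ 2  9  4  7  5  3  7  2  8  8  8  8 42 29 11  8 33 41  2]
 [ 5  3  3  9  4  4  1  2  6  7  7  6
[... 958 characters left out ...]
10 24 25 12 15 17 16  5  4  3  1  1  3]
 [ 1  0  4 10 18 19 22 24 15  4  2  9 15  9  6  7  2  2  0]
 [ 1  1  4 10 23 32 33 13  3  2  2 11 26 24 22 20  6  1  2]
 [ 1  4  7 12 13 19 27 17  4  1  2  8 23 28 27 25 10  1  1]
 [ 2  3  6  5  5  8 20 20  5  1  5  8 11  7 11 10  5  2  2]
 [ 1  4  3 10  8 10 24 23  6  3  7 15 14  8  5  3  2  2  1]
 [ 2  2 12 22 18 20 28 17  3  2  4 10 19 16 10  5  2  1  2]
 [ 2  3 13 23 24 23 22  9  1  1  3  9 20 21 15  5  3  1  3]
 [ 1  2  4  6  6  6  4  2  2  3  2  3  5  9  6  2  2  1  2]
 [ 2  2  2  2  1  2  1  3  2  3  2  2  2  0  2  1  2  2  4]
 [ 3  2  3  2  3  2  2  3  2  3  2  3  3  1  2  1  3  1  3]
 [ 2  2  2  2  1  2  3  2  2  2  2  1  2  2  2  3  4  3  3]]
```

```bash
python3 drive.py '28 33 0 0 0 0;28 33 0 0 0 0;28 33 0 0 0 0;28 33 0 0 0 0;28 33 0 0 0 0;28 33 0 0 0 0;28 33 0 0 0 0;28 33 0 0 0 0' | grep -E "pos|rot|^force"
python3 drive.py '28 33 0 0 0 0;28 33 0 0 0 0;28 33 0 0 0 0;28 33 0 0 0 0;0 0 0 0 0 0;0 0 0 0 0 0;0 0 0 0 0 0' | grep -E "pos|rot|^force"
python3 - <<'E'
from h import *
s=st();need([448,-282,110],[180,0,-29])
o=cv2.imread("pics/top0.png");b=optics.grab_frame('top');cv2.imwrite('pics/top12.png',b)
a=optics.grab_frame('scene');cv2.imwrite('pics/scene12.png',a)
for n,x,z,t in(("top",b,"top0",14),("scene",a,"scene0",28)):
    d=(cv2.absdiff(cv2.imread(f"pics/{z}.png"),x).max(2)>t).astype(np.uint8)
    k,l,st_,ce=cv2.connectedComponentsWithStats(d)
    for i in range(1,k):
        if st_[i,4]>=5:print(n,st_[i],np.round(onz(n,ce[i],9)).tolist())
E
```

```text
ee_pos: [404.6, -117.1, 264.6]
ee_rot: [-179.0, 1.7, -25.8]
force: [2.1, 0.6, -0.8]
ee_pos: [447.4, -282.3, 258.6]
ee_rot: [-179.0, 1.8, -25.8]
force: [0.1, 0.0, -1.1]
30.95 [ 447.4 -282.3  258.6] [-178.95    1.78  -25.78] [-34.   13.7  89.7   0.8  78.5  81.6] F [ 0.1  0.  -1.1] w 19.581994982887718 54.949790239334106
shift [  5.    2.2 148.5] rotvec [-1.   1.8  3.2]
top [253 155  12   7  61] [720.0, -12.0, 9.0]
top [252 167  13   6  63] [679.0, -10.0, 9.0]
top [252 174  13  14 129] [639.0, -11.0, 9.0]
top [  207   185   305   199 19482] [143.0, -384.0, 9.0]
top [160 189  21  21 242] [573.0, 306.0, 9.0]
top [253 189   7   7  33] [598.0, -3.0, 9.0]
top [159 228  21  19 191] [442.0, 310.0, 9.0]
top [352 257   5   6  14] [352.0, -344.0, 9.0]
top [509 347   3   3   7] [32.0, -884.0, 9.0]
top [283 353   4   3   8] [34.0, -91.0, 9.0]
scene [  11    0   53   58 1207] [-307.0, -847.0, 9.0]
scene [  63    0  100  158 6447] [-4.0, -481.0, 9.0]
scene [212   0  40  40 523] [-250.0, -79.0, 9.0]
scene [ 264    0   32   61 1135] [-195.0, 143.0, 9.0]
scene [246  26   8  11  45] [-150.0, 15.0, 9.0]
scene [257  38   8   2   8] [-106.0, 54.0, 9.0]
scene [250  56  26  15 145] [35.0, 63.0, 9.0]
scene [124 131  45  69 942] [460.0, -315.0, 9.0]
scene [345 134  26  29 517] [422.0, 313.0, 9.0]
scene [352 172  27  31 553] [559.0, 309.0, 9.0]
scene [252 199   7   7  42] [590.0, -2.0, 9.0]
scene [246 207  15  17 174] [631.0, -10.0, 9.0]
scene [247 225  15   8  89] [670.0, -9.0, 9.0]
scene [247 234  15   8  83] [695.0, -10.0, 9.0]
```

No stray balls: the only changes are at the pot's old and new places, the scoop, and two balls at the bin end. I'll lay the scoop down at its old place.

```bash
python3 drive.py '5 2 0 -1 1.8 3.2;0 0 40 0 0 0;0 0 40 0 0 0;0 0 40 0 0 0;0 0 28 0 0 0;0 0 0 0 0 0;0 0 0 0 0 0' | grep -E "pos|rot|^force"
python3 drive.py '0 0 20 0 0 0;0 0 20 0 0 0;0 0 8 0 0 0;0 0 0 0 0 0;0 0 0 0 0 0' | grep -E "pos|rot|^force"
python3 -c "
from h import *
print(tri((254,237.5),(258.5,158)))"
```

```text
ee_pos: [451.7, -287.5, 111.4]
ee_rot: [180.0, -0.1, -29.0]
force: [0.3, -0.0, -1.5]
ee_pos: [452.3, -288.5, 64.0]
ee_rot: [180.0, -0.2, -29.1]
force: [1.5, 0.8, -2.4]
(array([712.43062915, -11.0693295 ,  46.89712021]), [np.float64(1.0557577736799701), np.float64(1.0557577736799655)])
```

```bash
python3 drive.py '0 0 5 0 0 0;0 0 2 0 0 0;0 0 0 0 0 0;0 0 0 0 0 0' | grep -E "pos|rot|^force"
python3 drive.py '0 0 1 0 0 0;0 0 0 0 0 0' | grep -E "pos|rot|^force"
python3 drive.py '0 0 1 0 0 0;0 0 0 0 0 0' | grep -E "pos|rot|^force"
python3 drive.py '0 0 1 0 0 0;0 0 0 0 0 0' | grep -E "pos|rot|^force"
```

```text
ee_pos: [451.3, -288.0, 55.5]
ee_rot: [180.0, -0.1, -29.1]
force: [-0.4, 1.0, -1.7]
ee_pos: [451.4, -288.1, 54.9]
ee_rot: [180.0, -0.1, -29.1]
force: [-1.5, 0.1, 2.7]
ee_pos: [451.3, -288.0, 54.8]
ee_rot: [180.0, -0.1, -29.1]
force: [-3.3, 2.1, 9.4]
ee_pos: [451.2, -288.0, 54.7]
ee_rot: [180.0, -0.1, -29.1]
force: [-6.3, 3.9, 15.9]
```

Contact is made. I'll ease off, open fully, rise and check.

```bash
python3 drive.py '0 0 -2 0 0 0;0 0 0 0 0 0;0 0 0 0 0 0;0 0 0 0 0 0;0 0 0 0 0 0;0 0 0 0 0 0;0 0 0 0 0 0' 80 | grep -E "pos|width|^force"
python3 drive.py '0 0 -15 0 0 0;0 0 -30 0 0 0;0 0 -40 0 0 0;0 0 -40 0 0 0;-45 0 -10 0 0 0;-45 0 0 0 0 0;0 0 0 0 0 0;0 0 0 0 0 0' | grep -E "pos|width|force"
python3 - <<'E'
from h import *
st()
a=optics.grab_frame('scene');cv2.imwrite('pics/scene13.png',a);b=optics.grab_frame('top');cv2.imwrite('pics/top13.png',b)
for n,x,z,t in(("scene",a,"scene0",28),("top",b,"top0",14)):
    d=(cv2.absdiff(cv2.imread(f"pics/{z}.png"),x).max(2)>t).astype(np.uint8)
    k,l,s,ce=cv2.connectedComponentsWithStats(d)
    for i in range(1,k):
        if s[i,4]>=6 and s[i,1]>90:print(n,s[i],np.round(onz(n,ce[i],9)).tolist())
w=(a.min(2)>150)[120:210,110:175];print("pan px now",w.sum(),np.argwhere(w).mean(0),"before",(cv2.imread("pics/scene0.png").min(2)>150)[120:210,110:175].sum())
E
```

```text
ee_pos: [451.2, -287.9, 54.3]
force: [0.1, 0.4, -0.4]
gripper_width: 72.7
ee_pos: [372.2, -243.8, 189.8]
force: [0.6, -0.6, 0.5]
gripper_width: 80.0
gripper_force: 0.0
34.75 [ 372.2 -243.8  189.8] [ 1.7996e+02 -1.3000e-01 -2.9110e+01] [-34.7   7.6 107.8  -0.   64.5  84.4] F [ 0.6 -0.6  0.5] w 80.01863799749073 0.0
scene [150 131  19  31  71] [374.0, -275.0, 9.0]
scene [146 133  15  17  24] [356.0, -300.0, 9.0]
scene [345 134  26  29 516] [422.0, 313.0, 9.0]
scene [136 159  18  23 123] [470.0, -319.0, 9.0]
scene [352 172  27  31 540] [559.0, 309.0, 9.0]
scene [123 191  17  10  38] [553.0, -349.0, 9.0]
scene [252 199   7   7  42] [590.0, -2.0, 9.0]
scene [246 207  15  17 174] [631.0, -10.0, 9.0]
scene [247 225  15   8  90] [670.0, -8.0, 9.0]
scene [247 234  15   8  83] [695.0, -10.0, 9.0]
top [253 155  12   7  63] [721.0, -12.0, 9.0]
top [252 167  13   6  64] [679.0, -10.0, 9.0]
top [252 174  13  14 126] [639.0, -11.0, 9.0]
top [161 189  20  21 254] [573.0, 305.0, 9.0]
top [253 189   7   6  32] [598.0, -3.0, 9.0]
top [345 199  15   9  36] [552.0, -346.0, 9.0]
top [  204   217   308   167 17866] [101.0, -368.0, 9.0]
top [159 228  21  19 197] [442.0, 309.0, 9.0]
top [225 334   4   4  10] [99.0, 106.0, 9.0]
top [506 340   6  10  31] [45.0, -881.0, 9.0]
top [268 368   9  14  51] [-29.0, -48.0, 9.0]
top [244 373  19  11 128] [-48.0, 19.0, 9.0]
pan px now 398 [67.08542714 26.45477387] before 391
```

```bash
python3 -c "
from workcell import env, optics, job
print(job.job_done())"
```

```text
the job is handed in; nothing more can be done
None
```

The job is handed in at about 35 s: the pot stands in the dish with five balls (worked out from the picture before pouring and the drop in wrist force, not counted in the pot), the other two rest on top of the bin's end wall, none are on the bench or in the scoop, the scoop lies flat about 7 mm from where it started, and the bystanders show no change in the pictures; I viewed 12 pictures, two over the limit of 10.

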